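# Build up a taper roller bearing: seat the cone, rock it, add the sleeve

### The arm

A 7-joint arm with a two-finger parallel gripper is mounted at the origin on a cart in front of the work surface, level with it; the furniture and walls round the work are solid. World frame = base frame: x ahead of the robot, y to its left, z up, the work surface at z = 0. Lengths are in mm, angles in rad, forces in N, time in s.
With the tool pointing down it reaches from about 425 to 925 mm from the base axis. Payload 6.8 kg.
Tool frame: the origin (TCP) lies at the very end of the fingers, on their centre line; the grasp point (between the pads) lies env.grip_depth behind it (env.grip_depth is the distance from the TCP to the grasp point, in mm); z points along the fingers, y is the line along which they close (so a half turn about z gives the same grasp; the last joint's range is limited). The gripper opens to 88 mm and grips with 3 to 60 N. Pads are 20 mm wide; open, the fingers measure 115 mm over their backs; the gripper's body (75 mm by 178 mm) begins 61 mm behind the grasp point.
Start: joints at [-1.349, 0.477, 0.022, 1.555, -0.011, 1.109, -0.083], TCP at [218.598, 638.641, 222.664] pointing down, gripper open.
Joint ranges: [-2.96, 2.96], [-0.34, 2.1], [-1.41, 1.46], [0.24, 2.44], [-1.37, 4.51], [0.17, 1.92], [-2.96, 2.96]. Speed limits (rad/s): [2.39, 2.39, 3.14, 3.14, 3.14, 3.14, 3.14].

### API

Orientations are given as a 3x3 rotation matrix whose columns are the frame's x, y, z axes.
In Python, from cell import env gives the robot as it stands.
- The arm moves only by the tool apply_moves, never from a script. Its argument "targets" is text: rows parted by semicolons, each of 6 numbers parted by spaces: the shift along the tool's x, y, z scaled (see below), then the turn, a rotation vector about the tool's x, y, z scaled (see below). A call has 1 to 10 rows; each row shifts and turns the commanded pose from where the row before left it, along the tool's axes as they then stand; what a row does not reach is not made up. The controller multiplies each number of a shift by 250 mm and each number of a turn by 90 degrees. A row lasts 1/8 s, in which the tool goes at most 62.5 mm and 10.7 degrees, less where a joint would pass 70% of its speed; a pose out of reach is approached as far as the arm can. A call with a number of a shift or a turn outside -1 to 1 is refused whole. A call with a gripper value outside its range is refused whole. "jaw" is the opening, from 0 (shut) to 1 (fully open), set as the call begins (left out, the last holds). The fingers move at their own pace and stop on an object; "squeeze" is the grip in N (left out, the last holds). Time passes only in rows, so rows that do not move let the fingers close. It gives the time, the measured TCP pose, the force, the opening and the grip force at its end, in the units of the state.
- env.get_obs(): the state, without advancing time (a new reading comes with each control period).
- env.read_camera(name): name is "side" or "top" or "wrist"; returns a dict with "color" (400x640x3 uint8, blue, green, red), "fx", "fy", "cx", "cy" (pixels), "eye" and "orientation" of the camera in the world. Camera axes: x right, y down, z forward; pixel columns grow to the right and rows downward; lengths in mm; the calibration is good to about 2 mm. A picture is of the moment at which its call begins. There is no depth.
- env.close_job(): hands the job in; it is judged then, once.
The state is a dict: "time": time; "joint_positions": joint angles; "joint_vel": joint speeds; "joint_torque": joint torques, N m; "ee_pos": TCP position; "orientation": TCP orientation; "contact_force": force on the tool from outside, world axes, zero at the start; "wrist_torque": the same for the moment, N m; "opening": finger opening in mm; "finger_force": force on a finger pad.
Only numpy, scipy, OpenCV 4.12 (cv2) and the standard library are available. Lean on these libraries where they do the work, as an engineer would, in place of code of your own. Each camera call takes 0.05 s, during which the arm holds its last target. There are 200 camera calls.

### The job

Build up the bearing in the flanged housing. The distance sleeve is packed against the bearing cone in the kit tray: slide the sleeve along the tray first, far enough to get a finger in between, and leave it standing there while you take the cone out and lower it gently into the cup until it is fully home. Rock the cone in the cup about five degrees out of line and back to level, twice over, to see that its rollers come free, let it settle fully home again, and then stand the sleeve upright on top of the cone, in line with it. Do not disturb the oil bottle or the plug gauge.

Things in the scene. Friction and masses are not known exactly. Their poses are not given: they have to be found in the camera images.
- bearing_cone: Steel taper roller bearing inner ring with 18 rollers, standing small end down in the kit tray against the sleeve; 30 mm high, 28 mm through bore. Roller outside widens from 47 mm diameter at the underside to 63 mm at 20 mm up (22 degree half angle); from 20 to 30 mm up a straight rib 63 mm in diameter, the place to grip. About 0.4 kg. Origin: centre of the underside, z up its axis.
- sleeve: Distance sleeve: plain steel tube standing upright, 62 mm outside diameter, 46 mm bore open at both ends, 50 mm high, shallow groove round it below the middle, about 0.3 kg. Origin: centre of the underside, z up. It stands in the kit tray beside the cone, on either side of it; beyond it the tray is empty for about 52 mm. On the cone's flat top (63 mm wide, 28 mm bore) it covers the rim.
- kit_tray: Open grey kit tray, fixed: one straight lane 230 mm long (its x axis) and 72 mm wide (y) inside, floor 3 mm thick, walls 4.5 mm thick, 32 mm high. Origin: centre of the underside, z up. Cone and sleeve stand in it one behind the other along x, about 32 mm either side of its middle: the walls leave finger room beside the cone only along the lane, not across it.
- housing: Grey flanged bearing housing, fixed: flange 116 mm diameter, 12 mm thick, with six screws; round boss 92 mm diameter, 42 mm high, with the steel bearing cup in its top. Origin: centre of the underside, z up. The cone is fully home when its underside is 24 mm above this origin on the same axis; its straight rib then stands 2 to 12 mm above the cup's top, its flat top 54 mm above this origin.
- cup_mouth (a point): Centre of the cup's mouth, on the housing's axis, 42 mm above the bench. The cup is a tapered hole 61.4 mm wide at the mouth, narrowing evenly to 47 mm at 18 mm depth, matching the cone's rollers.
- oil_bottle: Oil bottle with a long spout, 36 mm wide, 110 mm high, standing on the left bench behind the red tray; leave it alone. Origin: centre of the underside.
- plug_gauge: Two-ended plug gauge, plain steel rod 20 mm thick and 110 mm long with a knurled middle, lying on the left bench in front of the red tray; leave it alone. Origin: centre of the underside.

How it is judged:
By the outcome, as a careful person would: the job done as asked, in the order asked, and still so for the second after the job is handed in, with the robot touching nothing.
It also fails if it takes over 61 s, if anything falls off the work surface, if the arm or the gripper's body presses on something with over 40 N, if the wrist force passes 120 N, or if a joint passes its speed limit or range.

## Working session

There is one attempt and no reset: what is moved stays moved. The work goes in short steps, Python scripts to look and compute and a tool call to move; the robot and the scene stay as the last step left them, time stands still between calls to the robot, and variables do not carry over. Pictures are saved under pics/ and viewed, at most 13 in all, crops included, and the job is handed in when it is done.

Besides the shell and the picture viewer there is one more tool, called after ">>>" in YAML: its name, and indented under it one key for each argument. apply_moves: Moves the arm, as the interface text tells. Its arguments: {"type":"object","properties":{"targets":{"type":"string"},"jaw":{"type":"number"},"squeeze":{"type":"number"}},"required":["targets"]}

```bash
mkdir -p pics; ls
python3 - <<'E'
from cell import env
import cv2,numpy as np
o=env.get_obs(); print(o['time'],o['ee_pos'],o['orientation'],env.grip_depth,o['opening'])
for n in('top','side'):
    c=env.read_camera(n); cv2.imwrite(f'pics/{n}0.png',c['color']); print(n,c['fx'],c['cx'],c['cy'],c['eye'],np.round(c['orientation'],4).tolist())
E
```

```text
pics
0.0 [218.42092344 638.06269615 221.72646612] [[-9.46125079e-01  3.23801086e-01 -4.38403502e-04]
 [ 3.23801354e-01  9.46123552e-01 -1.70518934e-03]
 [-1.37358283e-04 -1.75527805e-03 -9.99998450e-01]] 18.700000000000003 87.88670936662585
top 452.4134083121898 318.164042436739 197.93618680670625 [ 440.57334453  -51.94280811 1003.2549655 ] [[0.0069, -0.9953, 0.0969], [-0.9999, -0.0061, 0.0087], [-0.0081, -0.097, -0.9953]]
side 497.7267676684889 322.5767074120902 196.06173326021843 [ -73.45704454 -890.02330701  625.59773258] [[0.8274, -0.2505, 0.5027], [-0.5615, -0.3939, 0.7277], [0.0157, -0.8843, -0.4666]]
```

View pics/top0.png

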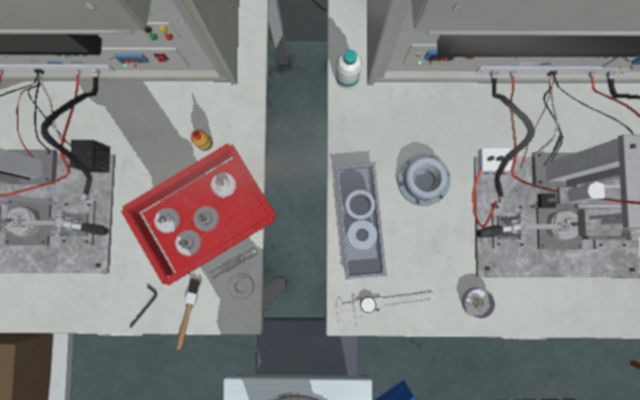

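View pics/side0.png

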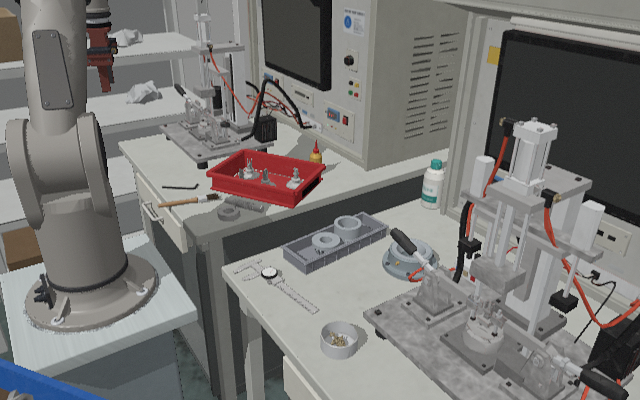

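The top view shows the tray at about (333–385, 163–275), with the larger-bored sleeve at (360,205), the cone nearer the robot at (362,236) and the housing at (426,180). In the side view the far part is the taller one, which confirms it as the sleeve. I'll zoom in to get the poses.

```bash
cat > h.py <<'E'
from cell import env
import cv2,numpy as np
def ray(c,u,v):
    d=np.array([(u-c['cx'])/c['fx'],(v-c['cy'])/c['fy'],1.]);return np.array(c['orientation'])@d
def at_z(c,u,v,z):
    d=ray(c,u,v);e=np.array(c['eye']);return e+d*(z-e[2])/d[2]
def proj(c,P):
    q=(np.atleast_2d(P)-np.array(c['eye']))@np.array(c['orientation']);return np.c_[q[:,0]/q[:,2]*c['fx']+c['cx'],q[:,1]/q[:,2]*c['fy']+c['cy']]
def crop(im,x0,y0,x1,y1,s): return cv2.resize(im[y0:y1,x0:x1],None,fx=s,fy=s,interpolation=cv2.INTER_CUBIC)
def circ(x,y,z,r,n=60):
    t=np.linspace(0,2*np.pi,n);return np.c_[x+r*np.cos(t),y+r*np.sin(t),0*t+z]
E
python3 - <<'E'
from h import *
c=env.read_camera('top')
for n,u,v,z in(('sleeve',360,204.5,53),('cone',362,236,33),('cupmouth',427.5,180,42),('t1',333,165,32),('t2',372,162,32),('t3',385,273,32),('t4',346,277,32)): print(n,at_z(c,u,v,z).round(1))
im=crop(c['color'],325,150,455,285,4.4)
cv2.imwrite('pics/z1.png',im)
E
```

```text
sleeve [ 519.8 -131.8   53. ]
cone [ 454.  -137.6   33. ]
cupmouth [ 574.2 -277.1   42. ]
t1 [607.2 -75.2  32. ]
t2 [ 614.3 -159.8   32. ]
t3 [ 376.1 -186.2   32. ]
t4 [ 367.1 -103.6   32. ]
```

View pics/z1.png

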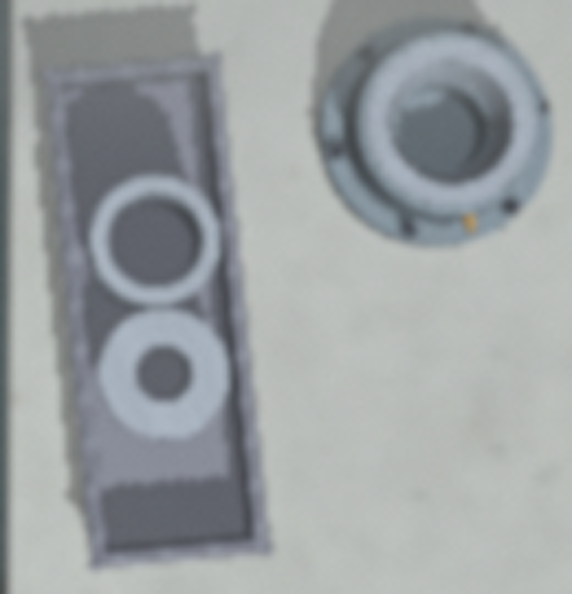

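The zoom gives sleeve top centre (155,241), cone top (164.5,373), boss top (448.5,122) and tray corners (47,70), (218,55), (270,548), (93,567), all in crop pixels.

```bash
cat >> h.py <<'E'
from scipy.spatial.transform import Rotation as R
def goto(P,yaw=None,n=1,o=None):
    """print scaled rows from measured pose to TCP P, tool down with tool-y at yaw (deg), in n equal rows"""
    o=o or env.get_obs(); p=np.array(o['ee_pos']);M=np.array(o['orientation'])
    if yaw is None: T=M
    else:
        a=np.radians(yaw);y=np.array([np.cos(a),np.sin(a),0]);z=np.array([0,0,-1.]);T=np.c_[np.cross(y,z),y,z]
    rv=(R.from_matrix(M.T@T)).as_rotvec()
    s=R.from_rotvec(rv/n)
    cur=R.from_matrix(M)
    for i in range(n):
        d=cur.inv().apply((np.array(P)-p)/n)/250; print(np.r_[d,rv/n/(np.pi/2)].round(4)); cur=cur*s
        if np.allclose(rv,0,atol=2e-3): print('x',n);break
def state():
    o=env.get_obs();M=np.array(o['orientation']);print('t',round(o['time'],2),'p',np.round(o['ee_pos'],2),'yaw',round(np.degrees(np.arctan2(M[1,1],M[0,1])),2),'z',M[:,2].round(4),'F',np.round(o['contact_force'],1),'op',round(o['opening'],1),'ff',np.round(o['finger_force'],1));return o
E
python3 - <<'E'
from h import *
c=env.read_camera('top')
f=lambda X,Y,z:at_z(c,325+(X+.5)/4.4-.5,150+(Y+.5)/4.4-.5,z)
S=f(155,241,53);C=f(164.5,373,33);H=f(448.5,122,42);T=[f(47,70,32),f(218,55,32),f(270,548,32),f(93,567,32)]
tc=np.mean(T,0);d=(T[0]+T[1]-T[2]-T[3])/2;print('S',S,'C',C,'H',H,'tray',tc,np.linalg.norm(d),np.degrees(np.arctan2(d[1],d[0])))
sc=S-C;print(np.hypot(*sc[:2]),np.degrees(np.arctan2(sc[1],sc[0])))
# check with side camera
k=env.read_camera('side');im=k['color'].copy();im=cv2.resize(im,None,fx=4,fy=4,interpolation=cv2.INTER_CUBIC)
for P in(circ(S[0],S[1],53,31),circ(C[0],C[1],33,31.5),circ(H[0],H[1],42,30.7)):
    cv2.polylines(im,[((proj(k,P)+.5)*4-.5).astype(int)],True,(0,0,255),1)
cv2.imwrite('pics/s1.png',im[800:1150,1110:1760])
goto([521,-131,140],7,18)
E
```

```text
S [ 520.022032   -131.46986951   53.        ] C [ 457.41465297 -137.62079915   33.        ] H [ 579.90407342 -275.16506707   42.        ] tray [ 489.49512847 -133.9930156    32.        ] 242.3473392751225 5.53131611338086
62.908805777709766 5.611078788295033
[-0.119  -0.14    0.0184 -0.      0.      0.0396]
[-0.1274 -0.1323  0.0184 -0.      0.      0.0396]
[-0.1354 -0.1241  0.0184 -0.      0.      0.0396]
[-0.1429 -0.1155  0.0184 -0.      0.      0.0396]
[-0.1498 -0.1064  0.0184 -0.      0.      0.0396]
[-0.1561 -0.0969  0.0183 -0.      0.      0.0396]
[-0.1618 -0.087   0.0183 -0.      0.      0.0396]
[-0.1669 -0.0768  0.0183 -0.      0.      0.0396]
[-0.1713 -0.0663  0.0183 -0.      0.      0.0396]
[-0.1751 -0.0555  0.0183 -0.      0.      0.0396]
[-0.1782 -0.0445  0.0183 -0.      0.      0.0396]
[-0.1807 -0.0334  0.0183 -0.      0.      0.0396]
[-0.1824 -0.0221  0.0183 -0.      0.      0.0396]
[-0.1834 -0.0107  0.0183 -0.      0.      0.0396]
[-0.1837  0.0007  0.0183 -0.      0.      0.0396]
[-0.1833  0.0121  0.0183 -0.      0.      0.0396]
[-0.1822  0.0235  0.0183 -0.      0.      0.0396]
[-0.1804  0.0347  0.0183 -0.      0.      0.0396]
```

View pics/s1.png

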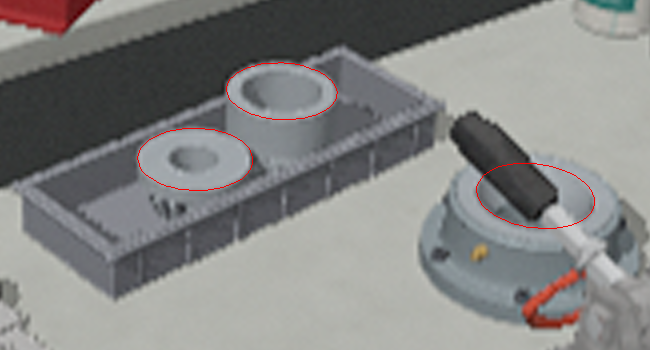

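The circles fit the sleeve and cone well in the side view. The housing is partly hidden by a black lever nearer the camera. I'll start moving to a point above the sleeve.

>>> apply_moves:
  targets: "-0.119 -0.14 0.018 0 0 0.04; -0.127 -0.132 0.018 0 0 0.04; -0.135 -0.124 0.018 0 0 0.04; -0.143 -0.115 0.018 0 0 0.04; -0.15 -0.106 0.018 0 0 0.04; -0.156 -0.097 0.018 0 0 0.04; -0.162 -0.087 0.018 0 0 0.04; -0.167 -0.077 0.018 0 0 0.04; -0.171 -0.066 0.018 0 0 0.04"
  jaw: 1
  squeeze: 15

```text
time: 1.38
ee_pos: [369.3, 252.5, 182.2]
orientation: [[-0.624, 0.782, 0.0], [0.782, 0.624, 0.001], [0.0, 0.001, -1.0]]
contact_force: [0.5, -0.5, -0.6]
opening: 87.7
finger_force: 0.0
```

>>> apply_moves:
  targets: "-0.175 -0.055 0.018 0 0 0.04; -0.178 -0.044 0.018 0 0 0.04; -0.181 -0.033 0.018 0 0 0.04; -0.182 -0.022 0.018 0 0 0.04; -0.183 -0.011 0.018 0 0 0.04; -0.184 0 0.018 0 0 0.04; -0.183 0.012 0.018 0 0 0.04; -0.182 0.023 0.018 0 0 0.04; -0.18 0.035 0.018 0 0 0.04; 0 0 0 0 0 0"

```text
time: 2.62
ee_pos: [516.9, -135.4, 141.6]
orientation: [[-0.104, 0.995, 0.0], [0.995, 0.104, -0.002], [-0.002, 0.0, -1.0]]
contact_force: [-0.2, 0.1, 0.3]
opening: 87.7
finger_force: 0.0
```

Run:
```python
from h import *
state(); goto([520,-131.5,38.5],5.6,4)
c=env.read_camera('wrist');im=c['color'].copy()
print(c['eye'],np.round(c['orientation'],3).tolist())
for P in(circ(520,-131.5,53,31),circ(457.4,-137.6,33,31.5),circ(579.9,-275.2,42,30.7)):
    cv2.polylines(im,[proj(c,P).astype(int)],True,(0,0,255),1)
cv2.imwrite('pics/w1.png',im)
```

```text
t 2.62 p [ 516.93 -135.41  141.61] yaw 5.98 z [ 4.0e-04 -2.2e-03 -1.0e+00] F [-0.2  0.1  0.3] op 87.7 ff 0.0
[0.0038 0.0034 0.1031 0.     0.0004 0.001 ]
[0.0037 0.0034 0.1031 0.     0.0004 0.001 ]
[0.0037 0.0034 0.1031 0.     0.0004 0.001 ]
[0.0036 0.0034 0.1031 0.     0.0004 0.001 ]
[509.06557403 -60.55960248 303.70694705] [[0.995, 0.1, 0.03], [0.104, -0.956, -0.274], [0.001, 0.276, -0.961]]
```

View pics/w1.png

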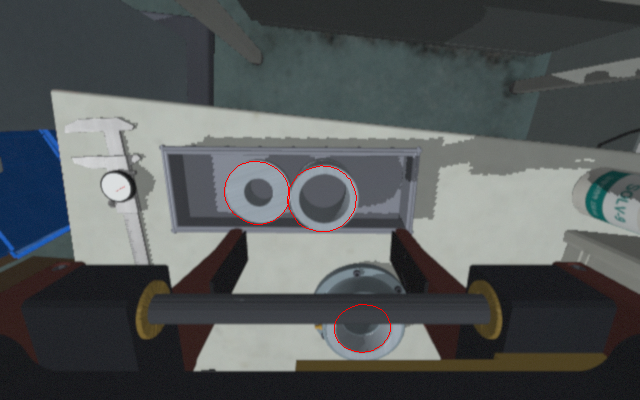

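The wrist view confirms the sleeve (322,197) and cone (258,191) positions. Next is to descend over the sleeve and close lightly.

>>> apply_moves:
  targets: "0.015 0.014 0.1 0 0.0016 -0.004; 0 0 0.1 0 0 0; 0 0 0.1 0 0 0; 0 0 0.08 0 0 0; 0 0 0.028 0 0 0; 0 0 0 0 0 0"

```text
time: 3.42
ee_pos: [519.5, -126.4, 39.7]
orientation: [[-0.117, 0.993, -0.001], [0.993, 0.117, 0.003], [0.003, -0.0, -1.0]]
contact_force: [-0.2, 0.6, -0.5]
opening: 87.9
finger_force: 0.0
```

Run:
```python
from h import *
state(); goto([520,-131.5,38.5],5.6,1)
```

```text
t 3.42 p [ 519.5  -126.4    39.71] yaw 6.74 z [-8.0e-04  3.1e-03 -1.0e+00] F [-0.2  0.6 -0.5] op 87.9 ff 0.0
[-0.0205 -0.0004  0.0048 -0.0003 -0.002   0.0127]
```

>>> apply_moves:
  targets: "-0.02 0.001 0.004 0 -0.002 0.012; 0 0 0 0 0 0"

```text
time: 3.68
ee_pos: [520.9, -132.8, 39.3]
orientation: [[-0.096, 0.995, 0.001], [0.995, 0.096, -0.001], [-0.001, 0.001, -1.0]]
contact_force: [0.2, -0.2, 0.0]
opening: 87.5
finger_force: 0.0
```

>>> apply_moves:
  targets: "0 0 0 0 0 0;0 0 0 0 0 0;0 0 0 0 0 0;0 0 0 0 0 0"
  jaw: 0.5
  squeeze: 8

```text
time: 4.18
ee_pos: [520.8, -132.3, 38.8]
orientation: [[-0.097, 0.995, 0.001], [0.995, 0.097, -0.001], [-0.001, 0.001, -1.0]]
contact_force: [1.8, -0.3, 0.5]
opening: 61.8
finger_force: 8.0
```

Run:
```python
from h import *
state(); goto([520+36*.9952,-131.5+36*.0976,39],5.6,6)
```

```text
t 4.17 p [ 520.83 -132.28   38.76] yaw 5.59 z [ 7.e-04 -7.e-04 -1.e+00] F [ 1.8 -0.3  0.5] op 61.8 ff 8.0
[ 0.0006  0.0235 -0.0001  0.0001  0.0001 -0.    ]
x 6
```

>>> apply_moves:
  targets: "0 0.018 0 0 0 0;0 0.018 0 0 0 0;0 0.018 0 0 0 0;0 0.018 0 0 0 0;0 0.018 0 0 0 0;0 0.018 0 0 0 0;0 0.018 0 0 0 0;0 0.018 0 0 0 0;0 0 0 0 0 0;0 0 0 0 0 0"

```text
time: 5.42
ee_pos: [553.9, -129.4, 38.3]
orientation: [[-0.097, 0.995, -0.005], [0.995, 0.097, -0.0], [0.0, -0.005, -1.0]]
contact_force: [-5.0, 0.1, 5.7]
opening: 61.6
finger_force: 8.0
```

>>> apply_moves:
  targets: "0 0 0 0 0 0;0 0 0 0 0 0;0 0 0 0 0 0"
  jaw: 1

```text
time: 5.8
ee_pos: [556.7, -128.6, 38.6]
orientation: [[-0.098, 0.995, 0.0], [0.995, 0.098, -0.001], [-0.001, 0.0, -1.0]]
contact_force: [0.1, 0.2, -0.7]
opening: 86.6
finger_force: 0.0
```

>>> apply_moves:
  targets: "0 -0.04 -0.08 0 0 0;0 -0.11 -0.11 0 0 0;0 -0.12 -0.06 0 0 0;0 -0.1 0 0 0 0;0 -0.03 0 0 0 0;0 0 0 0 0 0"

```text
time: 6.55
ee_pos: [457.2, -138.4, 101.2]
orientation: [[-0.097, 0.995, 0.001], [0.995, 0.097, -0.001], [-0.001, 0.0, -1.0]]
contact_force: [0.1, -0.5, 0.6]
opening: 88.0
finger_force: 0.0
```

Run:
```python
from h import *
state(); goto([457.4,-137.6,25],5.6,1)
c=env.read_camera('wrist');im=c['color'].copy()
for P in(circ(556.5,-128.5,53,31),circ(457.4,-137.6,33,31.5),circ(579.9,-275.2,42,30.7),circ(579.9,-275.2,42,46)):
    cv2.polylines(im,[proj(c,P).astype(int)],True,(0,0,255),1)
cv2.imwrite('pics/w2.png',im)
```

```text
t 6.55 p [ 457.2  -138.37  101.2 ] yaw 5.59 z [ 6.e-04 -5.e-04 -1.e+00] F [ 0.1 -0.5  0.6] op 88.0 ff 0.0
[ 3.200e-03  1.000e-03  3.048e-01  3.000e-04  4.000e-04 -2.000e-04]
x 1
```

View pics/w2.png

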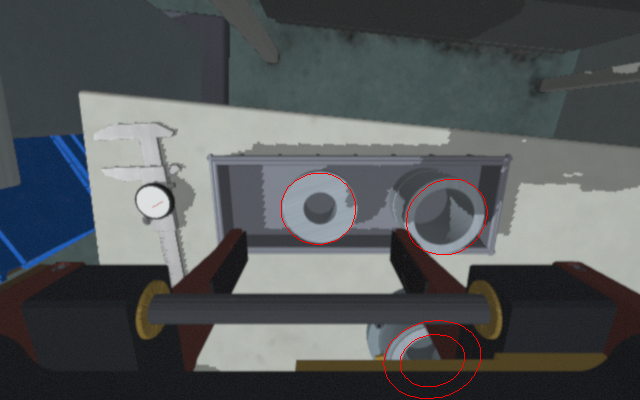

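The sleeve now stands clear at (446,217), and the circle sits centred on the cone at (318,208). Now lower onto the cone.

>>> apply_moves:
  targets: "0.003 0.001 0.1 0 0 0;0 0 0.1 0 0 0;0 0 0.07 0 0 0;0 0 0.037 0 0 0;0 0 0 0 0 0;0 0 0 0 0 0"

```text
time: 7.35
ee_pos: [457.6, -137.9, 24.8]
orientation: [[-0.097, 0.995, 0.001], [0.995, 0.097, -0.001], [-0.001, 0.001, -1.0]]
contact_force: [0.2, 1.1, -0.4]
opening: 87.9
finger_force: 0.0
```

>>> apply_moves:
  targets: "0 0 0 0 0 0;0 0 0 0 0 0;0 0 0 0 0 0;0 0 0 0 0 0"
  jaw: 0.5
  squeeze: 40

```text
time: 7.85
ee_pos: [457.5, -137.8, 24.7]
orientation: [[-0.097, 0.995, 0.001], [0.995, 0.097, -0.001], [-0.001, 0.001, -1.0]]
contact_force: [0.1, 0.4, 2.3]
opening: 61.9
finger_force: 40.0
```

Run:
```python
from h import *
for i in range(3): state(); env.read_camera('top')
```

```text
t 7.85 p [ 457.48 -137.76   24.68] yaw 5.59 z [ 1.e-03 -6.e-04 -1.e+00] F [0.1 0.4 2.3] op 61.9 ff 40.0
t 7.9 p [ 457.5  -137.79   24.69] yaw 5.59 z [ 1.1e-03 -6.0e-04 -1.0e+00] F [0.8 0.4 3.6] op 61.8 ff 40.0
t 7.95 p [ 457.45 -137.75   24.67] yaw 5.59 z [ 9.e-04 -6.e-04 -1.e+00] F [0.6 0.3 4.1] op 61.1 ff 40.0
```

>>> apply_moves:
  targets: "0 0 -0.02 0 0 0;0 0 -0.05 0 0 0;0 0 -0.1 0 0 0;0 0 -0.1 0 0 0;0 0 -0.05 0 0 0;0 0 0 0 0 0;0 0 0 0 0 0"

```text
time: 8.88
ee_pos: [456.4, -137.4, 103.8]
orientation: [[-0.097, 0.995, -0.001], [0.995, 0.097, -0.0], [-0.0, -0.001, -1.0]]
contact_force: [0.4, -0.3, -4.0]
opening: 61.6
finger_force: 40.0
```

Run:
```python
from h import *
state()
H=np.array([579.9,-275.2])
# refine housing: maximise edge-gradient along projected circles in top and side start pictures
from scipy.optimize import minimize
E=[]
for n in('top','side'):
    c=env.read_camera(n); g=cv2.GaussianBlur(cv2.imread(f'pics/{n}0.png',0),(0,0),1).astype(np.float32)
    m=np.hypot(cv2.Sobel(g,5,1,0),cv2.Sobel(g,5,0,1)); E.append((c,m))
def score(h,which):
    s=0
    for c,m in which:
        for r,z in((46,42),(30.7,42),(58,12)):
            q=proj(c,circ(h[0],h[1],z,r,120)).astype(np.float32)
            s+=cv2.remap(m,q[:,0][None],q[:,1][None],1).mean()
    return s
for nm,w in(('top',E[:1]),('side',E[1:]),('both',E)):
    G=[(score((x,y),w),x,y) for x in np.arange(566,592,1) for y in np.arange(-288,-262,1)]
    print(nm,sorted(G)[-4:])
h=max(G)[1:]
outs=[]
for n,b,(c,m) in(('top',(395,145,460,215),E[0]),('side',(375,225,450,285),E[1])):
    im=cv2.imread(f'pics/{n}0.png');z=crop(im,*b,6)
    for r,zz in((46,42),(30.7,42),(58,12)):
        cv2.polylines(z,[((proj(c,circ(*h,zz,r))-np.array(b[:2])+.5)*6-.5).astype(int)],True,(0,0,255),1)
    outs.append(cv2.resize(z,(400,400*z.shape[0]//z.shape[1]))[:400])
H0=min(o.shape[0] for o in outs);cv2.imwrite('pics/h1.png',np.hstack([cv2.copyMakeBorder(o,0,440-o.shape[0],0,0,0) for o in outs]))
```

```text
t 8.88 p [ 456.35 -137.45  103.77] yaw 5.59 z [-1.2e-03 -4.0e-04 -1.0e+00] F [ 0.4 -0.3 -4. ] op 61.6 ff 40.0
top [(np.float32(269.23178), np.int64(581), np.int64(-277)), (np.float32(271.34665), np.int64(580), np.int64(-276)), (np.float32(271.42), np.int64(579), np.int64(-277)), (np.float32(273.97607), np.int64(580), np.int64(-277))]
side [(np.float32(252.30197), np.int64(579), np.int64(-276)), (np.float32(252.61638), np.int64(578), np.int64(-275)), (np.float32(253.43434), np.int64(579), np.int64(-275)), (np.float32(253.9523), np.int64(578), np.int64(-276))]
both [(np.float32(514.39105), np.int64(580), np.int64(-277)), (np.float32(517.8296), np.int64(580), np.int64(-276)), (np.float32(519.8331), np.int64(579), np.int64(-277)), (np.float32(520.74194), np.int64(579), np.int64(-276))]
```

View pics/h1.png

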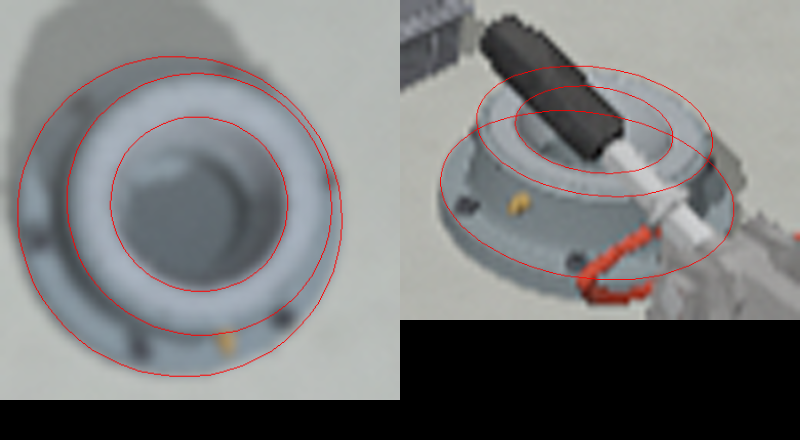

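The circles fit the housing in both views, giving a centre of about (579.3, −276.3). Now carry the cone over it.

Run:
```python
from h import *
goto([579.3,-276.3,80],5.6,8)
```

```text
[-0.075   0.0545  0.0117 -0.0001  0.     -0.    ]
x 8
```

>>> apply_moves:
  targets: "-0.04 0.03 0 0 0 0;-0.08 0.058 0 0 0 0;-0.1 0.072 0 0 0 0;-0.12 0.087 0 0 0 0;-0.12 0.087 0 0 0 0;-0.08 0.058 0.03 0 0 0;-0.04 0.03 0.03 0 0 0;-0.02 0.014 0.034 0 0 0;0 0 0 0 0 0;0 0 0 0 0 0"

```text
time: 10.22
ee_pos: [579.7, -275.7, 81.0]
orientation: [[-0.098, 0.995, -0.0], [0.995, 0.098, 0.0], [0.0, -0.0, -1.0]]
contact_force: [-0.6, 0.4, -2.5]
opening: 61.8
finger_force: 40.0
```

Run:
```python
from h import *
env.read_camera('side');env.read_camera('side');state();goto([579.3,-276.3,60],5.6,1)
```

```text
t 10.32 p [ 580.01 -275.81   81.36] yaw 5.62 z [ 4.e-04 -3.e-04 -1.e+00] F [ 0.9  0.  -2.4] op 62.0 ff 40.0
[-0.0016 -0.003   0.0855  0.0003  0.0002  0.0002]
x 1
```

>>> apply_moves:
  targets: "-0.002 -0.003 0.04 0 0 0;0 0 0.04 0 0 0;0 0 0.02 0 0 0;0 0 0.012 0 0 0;0 0 0.006 0 0 0;0 0 0 0 0 0;0 0 0 0 0 0"

```text
time: 11.2
ee_pos: [579.5, -277.1, 51.7]
orientation: [[-0.097, 0.995, 0.0], [0.995, 0.097, -0.001], [-0.001, 0.0, -1.0]]
contact_force: [-0.4, 0.9, -3.5]
opening: 61.5
finger_force: 40.0
```

Run:
```python
from h import *
state()
```

```text
t 11.2 p [ 579.5  -277.12   51.72] yaw 5.58 z [ 5.e-04 -8.e-04 -1.e+00] F [-0.4  0.9 -3.5] op 61.5 ff 40.0
```

Now slow lowering, 1 mm per two rows, watching the force.

>>> apply_moves:
  targets: "0 0 0.004 0 0 0;0 0 0.004 0 0 0;0 0 0.004 0 0 0;0 0 0.002 0 0 0;0 0 0 0 0 0;0 0 0 0 0 0"

```text
time: 11.95
ee_pos: [580.0, -277.0, 48.2]
orientation: [[-0.098, 0.995, 0.001], [0.995, 0.098, -0.001], [-0.001, 0.001, -1.0]]
contact_force: [2.4, 0.7, -1.0]
opening: 61.9
finger_force: 40.0
```

>>> apply_moves:
  targets: "0 0 0.002 0 0 0;0 0 0.002 0 0 0;0 0 0.002 0 0 0;0 0 0 0 0 0;0 0 0 0 0 0"

```text
time: 12.58
ee_pos: [580.4, -276.8, 47.0]
orientation: [[-0.098, 0.995, 0.002], [0.995, 0.098, -0.001], [-0.001, 0.002, -1.0]]
contact_force: [3.8, 0.8, 4.3]
opening: 62.0
finger_force: 40.0
```

>>> apply_moves:
  targets: "0 0.004 0 0 0 0;0 0 0.002 0 0 0;0 0 0.002 0 0 0;0 0 0 0 0 0;0 0 0 0 0 0"

```text
time: 13.2
ee_pos: [580.9, -276.7, 45.7]
orientation: [[-0.098, 0.995, 0.001], [0.995, 0.098, -0.001], [-0.001, 0.001, -1.0]]
contact_force: [3.8, 3.2, 4.6]
opening: 61.8
finger_force: 40.0
```

Run:
```python
from h import *
state()
```

```text
t 13.2 p [ 580.88 -276.72   45.74] yaw 5.6 z [ 9.e-04 -5.e-04 -1.e+00] F [3.8 3.2 4.6] op 61.8 ff 40.0
```

>>> apply_moves:
  targets: "0.002 0.003 0 0 0 0;0 0 0.001 0 0 0;0 0 0 0 0 0;0 0 0 0 0 0"

```text
time: 13.7
ee_pos: [580.9, -276.7, 45.7]
orientation: [[-0.097, 0.995, 0.0], [0.995, 0.097, -0.001], [-0.001, 0.0, -1.0]]
contact_force: [2.5, 0.9, 6.5]
opening: 62.1
finger_force: 40.0
```

>>> apply_moves:
  targets: "0 0 0 0 0 0;0 0 0 0 0 0;0 0 0 0 0 0"
  jaw: 0.85

```text
time: 14.08
ee_pos: [579.8, -276.6, 44.6]
orientation: [[-0.097, 0.995, -0.002], [0.995, 0.097, -0.001], [-0.0, -0.002, -1.0]]
contact_force: [-0.1, -0.3, -1.4]
opening: 74.8
finger_force: 0.0
```

Run:
```python
from h import *
env.read_camera('side');env.read_camera('side');state()
ims=[]
for n,b in(('side',(370,200,460,290)),('wrist',(170,150,470,400))):
    c=env.read_camera(n);im=c['color'].copy()
    z=crop(im,*b,400/(b[2]-b[0]))
    for r,zz in((31.5,54),(31.5,44)):
        cv2.polylines(z,[((proj(c,circ(580.5,-276.5,zz,r))-np.array(b[:2])+.5)*400/(b[2]-b[0])-.5).astype(int)],True,(0,0,255),1)
    ims.append(cv2.copyMakeBorder(z,0,450-z.shape[0],0,0,0))
cv2.imwrite('pics/c1.png',np.hstack(ims))
```

```text
t 14.18 p [ 580.32 -276.5    44.8 ] yaw 5.56 z [-1.1e-03 -6.0e-04 -1.0e+00] F [-0.2  0.2 -0.4] op 74.9 ff 0.0
```

View pics/c1.png

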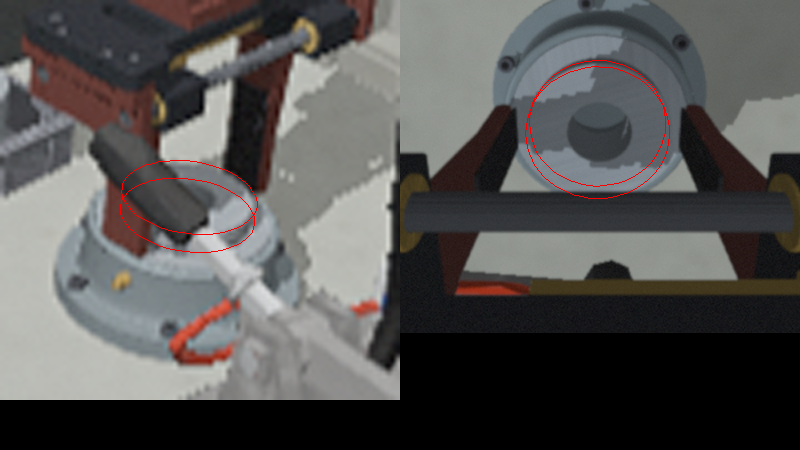

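The cone sits centred and level in the cup, with the wrist-view bore at about (600,130). I'll regrip it where it is seated.

>>> apply_moves:
  targets: "0 0 0 0 0 0;0 0 0 0 0 0;0 0 0 0 0 0;0 0 0 0 0 0"
  jaw: 0.5
  squeeze: 45

```text
time: 14.78
ee_pos: [581.0, -276.3, 45.2]
orientation: [[-0.097, 0.995, -0.0], [0.995, 0.097, -0.001], [-0.001, -0.0, -1.0]]
contact_force: [0.4, -0.7, -0.3]
opening: 61.7
finger_force: 45.0
```

>>> apply_moves:
  targets: "0 0 -0.004 0 0 0;0 0 -0.004 0 0 0;0 0 -0.004 0 0 0;0 0 0 0 0 0;0 0 0 0 0 0;0 0 0 0 0 0"

```text
time: 15.52
ee_pos: [581.0, -276.3, 48.2]
orientation: [[-0.097, 0.995, -0.0], [0.995, 0.097, -0.001], [-0.001, -0.0, -1.0]]
contact_force: [-0.7, 0.6, -3.3]
opening: 61.8
finger_force: 45.0
```

Run:
```python
from h import *
env.read_camera('side');state()
```

```text
t 15.57 p [ 581.01 -276.31   48.19] yaw 5.59 z [-0.e+00 -6.e-04 -1.e+00] F [-0.4  0.2 -3. ] op 62.1 ff 45.0
```

>>> apply_moves:
  targets: "0 0 0 0 0.02 0;0 0 0 0 0.02 0;0 0 0 0 0.018 0;0 0 0 0 0 0;0 0 0 0 0 0"

```text
time: 16.2
ee_pos: [580.9, -276.5, 48.1]
orientation: [[-0.097, 0.995, -0.009], [0.991, 0.097, 0.09], [0.09, -0.0, -0.996]]
contact_force: [0.2, 0.1, -3.4]
opening: 62.2
finger_force: 45.0
```

Run:
```python
from h import *
o=state();print(np.degrees(np.arccos(-np.array(o['orientation'])[2,2])))
ims=[]
for n,b in(('side',(370,200,460,290)),('wrist',(170,150,470,400))):
    c=env.read_camera(n);z=crop(c['color'],*b,400/(b[2]-b[0])); ims.append(cv2.copyMakeBorder(z,0,450-z.shape[0],0,0,0))
cv2.imwrite('pics/c2.png',np.hstack(ims))
```

```text
t 16.2 p [ 580.9  -276.52   48.1 ] yaw 5.57 z [-0.0089  0.0898 -0.9959] F [ 0.2  0.1 -3.4] op 62.2 ff 45.0
5.1750573743457515
```

View pics/c2.png

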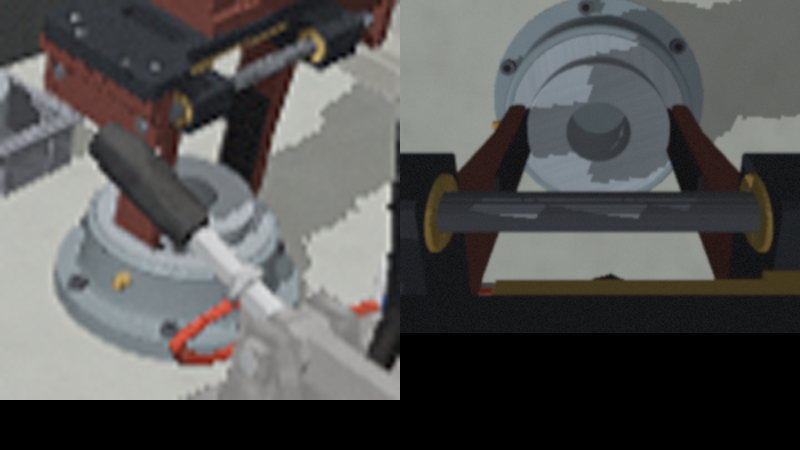

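The cone tilts with the gripper: its far rim is raised and there is no side load. Back to level, then the second rock.

>>> apply_moves:
  targets: "0 0 0 0 -0.02 0;0 0 0 0 -0.02 0;0 0 0 0 -0.018 0;0 0 0 0 0 0;0 0 0 0 0 0;0 0 0 0 0 0"

```text
time: 17.05
ee_pos: [581.0, -276.6, 48.3]
orientation: [[-0.097, 0.995, 0.0], [0.995, 0.097, -0.001], [-0.001, 0.0, -1.0]]
contact_force: [0.3, -0.2, -3.4]
opening: 62.0
finger_force: 45.0
```

>>> apply_moves:
  targets: "0 0 0 0 0.02 0;0 0 0 0 0.02 0;0 0 0 0 0.018 0;0 0 0 0 0 0;0 0 0 0 0 0;0 0 0 0 0 0"

```text
time: 17.8
ee_pos: [581.0, -276.2, 48.2]
orientation: [[-0.097, 0.995, -0.009], [0.991, 0.098, 0.09], [0.09, -0.0, -0.996]]
contact_force: [-0.1, -0.7, -3.9]
opening: 61.8
finger_force: 45.0
```

>>> apply_moves:
  targets: "0 0 0 0 -0.02 0;0 0 0 0 -0.02 0;0 0 0 0 -0.018 0;0 0 0 0 0 0;0 0 0 0 0 0;0 0 0 0 0 0"

```text
time: 18.55
ee_pos: [581.0, -276.6, 48.2]
orientation: [[-0.097, 0.995, 0.0], [0.995, 0.097, -0.001], [-0.001, 0.0, -1.0]]
contact_force: [0.8, -0.5, -3.2]
opening: 61.6
finger_force: 45.0
```

>>> apply_moves:
  targets: "0 0 0.003 0 0 0;0 0 0.003 0 0 0;0 0 0.003 0 0 0;0 0 0.002 0 0 0;0 0 0.001 0 0 0;0 0 0 0 0 0;0 0 0 0 0 0"

```text
time: 19.42
ee_pos: [581.0, -276.3, 45.3]
orientation: [[-0.097, 0.995, 0.0], [0.995, 0.097, -0.001], [-0.001, -0.0, -1.0]]
contact_force: [-0.1, 0.3, -1.4]
opening: 61.7
finger_force: 45.0
```

Run:
```python
from h import *
state()
```

```text
t 19.43 p [ 580.99 -276.35   45.27] yaw 5.58 z [ 0.e+00 -6.e-04 -1.e+00] F [-0.1  0.3 -1.4] op 61.7 ff 45.0
```

>>> apply_moves:
  targets: "0 0 0 0 0 0;0 0 0 0 0 0;0 0 0 0 0 0;0 0 0 0 0 0"
  jaw: 1

```text
time: 19.92
ee_pos: [581.1, -276.4, 45.3]
orientation: [[-0.097, 0.995, 0.0], [0.995, 0.097, -0.001], [-0.001, 0.0, -1.0]]
contact_force: [-0.8, 0.4, -0.4]
opening: 87.7
finger_force: 0.0
```

>>> apply_moves:
  targets: "0 0 -0.05 0 0 0;0 0 -0.1 0 0 0;0 0 -0.11 0 0 0;0.1 -0.008 0 0 0 0;0.15 -0.012 0 0 0 0;0.17 -0.012 0 0 0 0;0.12 -0.008 0 0 0 0;0.06 -0.004 0 0 0 0;0 0 0 0 0 0;0 0 0 0 0 0"

```text
time: 21.18
ee_pos: [555.7, -129.8, 110.5]
orientation: [[-0.096, 0.995, 0.001], [0.995, 0.096, -0.002], [-0.002, 0.001, -1.0]]
contact_force: [1.0, 0.1, -0.8]
opening: 88.2
finger_force: 0.0
```

Run:
```python
from h import *
state();goto([555.5,-128.5,38.6],5.6,1)
ims=[]
c=env.read_camera('wrist');z=c['color'].copy()
for x,y,zz,r in((555.5,-128.5,53,31),(581,-276.3,54,31.5)):
        cv2.polylines(z,[proj(c,circ(x,y,zz,r)).astype(int)],True,(0,0,255),1)
k=env.read_camera('side')
b=(370,200,470,300);s=crop(k['color'],*b,4)
cv2.polylines(s,[((proj(k,circ(581,-276.3,54,31.5))-np.array(b[:2])+.5)*4-.5).astype(int)],True,(0,0,255),1)
w=z[100:400,150:550];cv2.imwrite('pics/v1.png',np.hstack([np.vstack([w,np.zeros((100,400,3),np.uint8)]),s]))
```

```text
t 21.18 p [ 555.7  -129.76  110.54] yaw 5.49 z [ 8.0e-04 -1.6e-03 -1.0e+00] F [ 1.   0.1 -0.8] op 88.2 ff 0.0
[ 0.0056 -0.0005  0.2878  0.0004  0.0011 -0.0013]
x 1
```

View pics/v1.png

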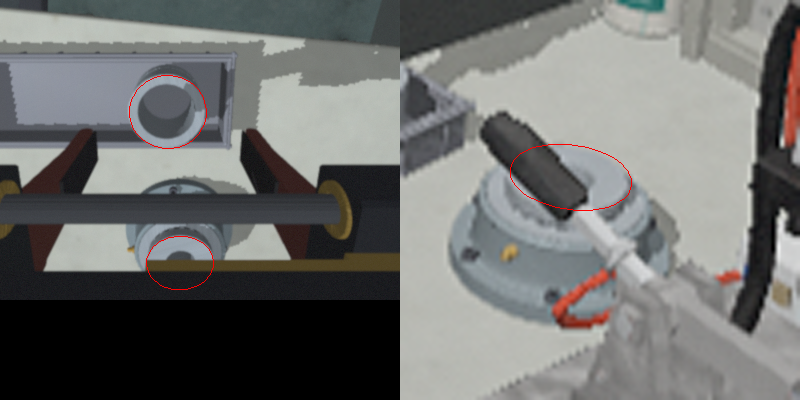

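The sleeve is on its mark at about (167,110). In the side view the cone matches its predicted circle when home. Now pick up the sleeve.

>>> apply_moves:
  targets: "0.004 0 0.08 0 0.001 -0.001;0 0 0.1 0 0 0;0 0 0.08 0 0 0;0 0 0.027 0 0 0;0 0 0 0 0 0;0 0 0 0 0 0"

```text
time: 22.02
ee_pos: [555.9, -127.3, 39.0]
orientation: [[-0.099, 0.995, 0.001], [0.995, 0.099, 0.001], [0.001, 0.001, -1.0]]
contact_force: [-0.5, -0.5, 0.7]
opening: 87.8
finger_force: 0.0
```

>>> apply_moves:
  targets: "0 0 0 0 0 0;0 0 0 0 0 0;0 0 0 0 0 0;0 0 0 0 0 0"
  jaw: 0.5
  squeeze: 30

```text
time: 22.52
ee_pos: [554.8, -127.1, 38.6]
orientation: [[-0.099, 0.995, -0.001], [0.995, 0.099, 0.001], [0.001, -0.001, -1.0]]
contact_force: [-2.9, -0.4, 5.6]
opening: 61.2
finger_force: 30.0
```

Run:
```python
from h import *
o=state()
# across-lane offset of sleeve relative to TCP: fit sleeve rim in wrist view
c=env.read_camera('wrist'); g=cv2.GaussianBlur(cv2.cvtColor(c['color'],6),(0,0),1).astype(np.float32)
m=np.hypot(cv2.Sobel(g,5,1,0),cv2.Sobel(g,5,0,1))
p=np.array(o['ee_pos']);X=np.array(o['orientation'])[:,0]
for d in np.arange(-5,5.1,1):
    q=p+X*d;s=0
    for r in(31,23):
        u=proj(c,circ(q[0],q[1],53,r,200)).astype(np.float32);s+=cv2.remap(m,u[:,0][None],u[:,1][None],1).mean()
    print(d,round(float(s),1))
```

```text
t 22.52 p [ 554.85 -127.06   38.56] yaw 5.66 z [-0.001   0.0013 -1.    ] F [-2.9 -0.4  5.6] op 61.2 ff 30.0
-5.0 92.9
-4.0 105.7
-3.0 126.2
-2.0 160.8
-1.0 212.8
0.0 250.9
1.0 201.8
2.0 138.6
3.0 110.9
4.0 98.6
5.0 92.7
```

>>> apply_moves:
  targets: "0 0 -0.02 0 0 0;0 0 -0.06 0 0 0;0 0 -0.1 0 0 0;0 0 -0.1 0 0 0;0 0 -0.04 0 0 0;0 0 0 0 0 0;0 0 0 0 0 0"

```text
time: 23.45
ee_pos: [554.8, -126.8, 117.6]
orientation: [[-0.099, 0.995, -0.001], [0.995, 0.099, 0.001], [0.001, -0.001, -1.0]]
contact_force: [0.8, -0.5, -2.7]
opening: 61.4
finger_force: 30.0
```

```bash
cat >> h.py <<'E'
def fit(c,x0,y0,z,rs,w=6):
    g=cv2.GaussianBlur(cv2.cvtColor(c['color'],6),(0,0),1).astype(np.float32)
    m=np.hypot(cv2.Sobel(g,5,1,0),cv2.Sobel(g,5,0,1))
    def s(x,y):
        t=0
        for r in rs:
            u=proj(c,circ(x,y,z,r,150)).astype(np.float32);t+=cv2.remap(m,u[:,0][None],u[:,1][None],1).mean()
        return float(t)
    return sorted((round(s(x,y)),x,y) for x in np.arange(x0-w,x0+w+.1,.5) for y in np.arange(y0-w,y0+w+.1,.5))[-3:]
E
python3 - <<'E'
from h import *
o=state();goto([581,-276.3,105],5.6,8)
for n in('top','side'): print(n,fit(env.read_camera(n),581,-276,54,(31.5,14)))
E
```

```text
t 23.45 p [ 554.82 -126.82  117.62] yaw 5.69 z [-0.0014  0.0012 -1.    ] F [ 0.8 -0.5 -2.7] op 61.4 ff 30.0
[-0.0757  0.0056  0.0062 -0.0001 -0.0001  0.0001]
x 8
top [(176, np.float64(580.0), np.float64(-277.0)), (177, np.float64(579.5), np.float64(-276.5)), (177, np.float64(580.0), np.float64(-276.5))]
side [(188, np.float64(576.5), np.float64(-276.5)), (188, np.float64(576.5), np.float64(-276.0)), (188, np.float64(577.0), np.float64(-276.0))]
```

>>> apply_moves:
  targets: "-0.04 0.003 0 0 0 0;-0.08 0.006 0 0 0 0;-0.11 0.008 0 0 0 0;-0.13 0.01 0 0 0 0;-0.11 0.008 0 0 0 0;-0.08 0.006 0.02 0 0 0;-0.04 0.003 0.02 0 0 0;-0.016 0.001 0.01 0 0 0;0 0 0 0 0 0;0 0 0 0 0 0"

```text
time: 24.8
ee_pos: [581.8, -275.7, 105.8]
orientation: [[-0.1, 0.995, -0.0], [0.995, 0.1, 0.002], [0.002, 0.0, -1.0]]
contact_force: [-0.2, 0.3, -3.9]
opening: 61.5
finger_force: 30.0
```

Run:
```python
from h import *
env.read_camera('side');env.read_camera('side');env.read_camera('side');o=state();goto([580.8,-276.5,92],5.6,1)
```

```text
t 24.95 p [ 581.81 -276.09  105.93] yaw 5.72 z [ 2.0e-04  1.2e-03 -1.0e+00] F [-0.6  0.5 -3.1] op 61.3 ff 30.0
[-0.0013 -0.0042  0.0557  0.0002 -0.0007  0.0014]
```

>>> apply_moves:
  targets: "-0.001 -0.004 0.02 0 -0.001 0.001;0 0 0.02 0 0 0;0 0 0.01 0 0 0;0 0 0.005 0 0 0;0 0 0 0 0 0;0 0 0 0 0 0;0 0 0 0 0 0"

```text
time: 25.82
ee_pos: [580.7, -277.1, 92.1]
orientation: [[-0.097, 0.995, 0.0], [0.995, 0.097, -0.001], [-0.001, 0.0, -1.0]]
contact_force: [-0.5, 0.3, -2.3]
opening: 61.5
finger_force: 30.0
```

>>> apply_moves:
  targets: "0 0 0.002 0 0 0;0 0 0.002 0 0 0;0 0 0.002 0 0 0;0 0 0 0 0 0;0 0 0 0 0 0"

```text
time: 26.45
ee_pos: [580.6, -277.1, 90.5]
orientation: [[-0.097, 0.995, 0.0], [0.995, 0.097, -0.001], [-0.001, 0.0, -1.0]]
contact_force: [-0.5, 0.2, -1.8]
opening: 61.1
finger_force: 30.0
```

Run:
```python
from h import *
state()
c=env.read_camera('wrist');k=env.read_camera('side')
b=(370,180,470,280);s=crop(k['color'],*b,4)
w=c['color'][100:400,120:520];cv2.imwrite('pics/f1.png',np.hstack([np.vstack([w,np.zeros((100,400,3),np.uint8)]),s]))
```

```text
t 26.45 p [ 580.62 -277.11   90.51] yaw 5.58 z [ 1.e-04 -6.e-04 -1.e+00] F [-0.5  0.2 -1.8] op 61.1 ff 30.0
```

View pics/f1.png

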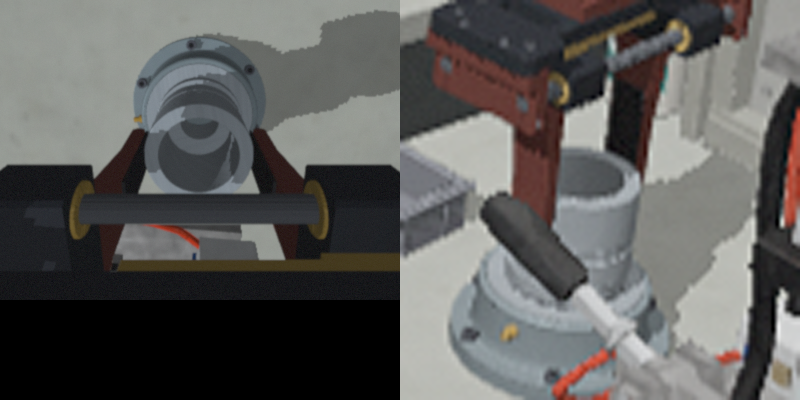

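The sleeve is upright, in line above the cone and about 1 mm clear of it. Final creep down.

>>> apply_moves:
  targets: "0.002 0.001 0.002 0 0 0;0 0 0.002 0 0 0;0 0 0 0 0 0;0 0 0 0 0 0;0 0 0 0 0 0"

```text
time: 27.18
ee_pos: [580.8, -276.5, 89.5]
orientation: [[-0.097, 0.995, 0.0], [0.995, 0.097, -0.001], [-0.001, 0.0, -1.0]]
contact_force: [-1.3, -0.2, -0.7]
opening: 61.2
finger_force: 30.0
```

>>> apply_moves:
  targets: "0 0 0.002 0 0 0;0 0 0 0 0 0;0 0 0 0 0 0"

```text
time: 27.55
ee_pos: [580.9, -276.6, 89.4]
orientation: [[-0.097, 0.995, 0.0], [0.995, 0.097, -0.0], [-0.0, 0.0, -1.0]]
contact_force: [-1.6, 2.0, 6.1]
opening: 61.7
finger_force: 30.0
```

Contact at 89.4, as predicted. Release and withdraw.

>>> apply_moves:
  targets: "0 0 0 0 0 0;0 0 0 0 0 0;0 0 0 0 0 0;0 0 0 0 0 0"
  jaw: 1

```text
time: 28.05
ee_pos: [580.8, -276.7, 88.9]
orientation: [[-0.097, 0.995, 0.0], [0.995, 0.097, -0.001], [-0.001, -0.0, -1.0]]
contact_force: [-0.4, -0.5, -1.4]
opening: 87.6
finger_force: 0.0
```

>>> apply_moves:
  targets: "0 0 -0.03 0 0 0;0 0 -0.1 0 0 0;0 0 -0.15 0 0 0;0.1 0 -0.1 0 0 0;0.2 0 0 0 0 0;0.2 0 0 0 0 0;0.2 0 0 0 0 0;0.1 0 0 0 0 0;0 0 0 0 0 0"

```text
time: 29.18
ee_pos: [561.6, -75.2, 184.3]
orientation: [[-0.101, 0.995, 0.001], [0.995, 0.101, 0.0], [0.0, 0.001, -1.0]]
contact_force: [-0.2, -0.4, 0.6]
opening: 88.2
finger_force: 0.0
```

Run:
```python
from h import *
state()
outs=[]
for n,b in(('top',(395,135,475,215)),('side',(370,180,470,280))):
    c=env.read_camera(n);s=400/(b[2]-b[0]);z=crop(c['color'],*b,s)
    print(n,'sleeve',fit(c,580.5,-276.5,104,(31,23)))
    for zz,r in((104,31),(54,31.5),(42,46)):
        cv2.polylines(z,[((proj(c,circ(580,-276.5,zz,r))-np.array(b[:2])+.5)*s-.5).astype(int)],True,(0,0,255),1)
    outs.append(z)
cv2.imwrite('pics/end.png',np.hstack(outs))
```

```text
t 29.18 p [561.56 -75.17 184.27] yaw 5.82 z [ 5.e-04  4.e-04 -1.e+00] F [-0.2 -0.4  0.6] op 88.2 ff 0.0
top sleeve [(226, np.float64(579.5), np.float64(-278.0)), (226, np.float64(580.0), np.float64(-277.5)), (227, np.float64(580.0), np.float64(-278.0))]
side sleeve [(161, np.float64(578.5), np.float64(-278.5)), (161, np.float64(578.5), np.float64(-278.0)), (162, np.float64(578.0), np.float64(-278.0))]
```

View pics/end.png

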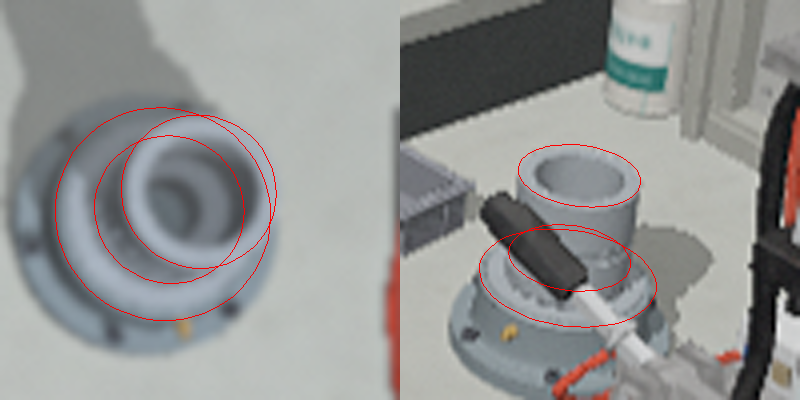

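```bash
python3 -c "
from cell import env
print(env.close_job())"
```

```text
the job is handed in; nothing more can be done
None
```

The job is handed in at about 29 s of the 61 s allowed: the cone is home in the cup after two 5° rocks, and the sleeve stands upright on it, by camera fit 1–2 mm off the cone's axis.

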